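# Swap two tea tins between their stands

### The job

The red and the green tea tin stand in each other's stands: swap them, so that each stands upright and fully home on the floor of the stand of its own colour. Each stand covers different sides of a tin, so put the tins down on the table and take them again another way; keep them upright, set them down rather than drop them, and leave the mug, teaspoon, lemon and tumbler where they are.

Things in the scene. Friction and masses are not known exactly. Their poses are not given: they have to be found in the camera images.
- tin_green: Rectangular tea tin, closed, rigid, about 0.2 kg: green body with a paper band, brass lid. 56 mm along its x, 42 mm along its y, 90 mm tall, smooth vertical sides, lid flush. Origin: centre of its underside; z up. A half turn about z makes no difference.
- tin_red: Rectangular tea tin, closed, rigid, about 0.2 kg: red body with a paper band, brass lid. 56 mm along its x, 42 mm along its y, 90 mm tall, smooth vertical sides, lid flush. Origin: centre of its underside; z up. A half turn about z makes no difference.
- seat_green (a point): Centre of the pocket floor of the green stand, 8 mm above the table. A tin standing home has its origin here, its x along this x (either way round), with 4 mm of play on each side. z up.
- seat_red (a point): Centre of the pocket floor of the red stand, 8 mm above the table. A tin standing home has its origin here, its x along this x (either way round), with 4 mm of play on each side. z up.
- stand_green: Wooden tin stand, fixed, green base and green panel tops. Two panels 8 mm thick, inner faces at x = +-32 mm (46 mm wide), 112 mm high (14 mm above a seated tin), flared at the top, hide the tin's narrow ends: no room for a finger there. The other two sides are open but for rails 18 mm high; here a tin is gripped only across its broad sides (42 mm, closing along y). Origin: under its centre.
- stand_red: Wooden tin stand, fixed, red base and red panel tops. Two panels 8 mm thick, inner faces at y = +-25 mm (60 mm wide), 112 mm high (14 mm above a seated tin), flared at the top, hide the tin's broad sides: no room for a finger there. The other two sides are open but for rails 18 mm high; here a tin is gripped only across its narrow ends (56 mm, closing along x). Origin: under its centre.
- mug: Bystander: cream mug, 89x118x88 mm with its handle toward its -y; origin at the centre of the underside of its extent.
- teaspoon_loose: Bystander: steel teaspoon lying flat, 137x28x10 mm, long axis x; origin at the centre of its underside.
- lemon: Bystander: lemon, 66x50x51 mm; origin at its underside.
- tumbler: Bystander: clear tumbler, 83 mm wide, 103 mm tall; origin at the centre of its underside.
There are look-alikes about, which are no part of the job. Leave any purple look-alike of the tin_red alone.

How it is judged:
By the outcome, as a careful person would: the job done as asked, in the order asked, and still so for the second after the job is handed in, with the robot touching nothing.
It also fails if it takes over 72 s, if anything falls off the work surface, if the arm or the gripper's body presses on something with over 40 N, if the wrist force passes 120 N, or if a joint passes its speed limit or range.

### The arm

A 6-joint arm with a two-finger parallel gripper is mounted at the origin on a cart in front of the work surface, level with it; the furniture and walls round the work are solid. World frame = base frame: x ahead of the robot, y to its left, z up, the work surface at z = 0. Lengths are in mm, angles in rad, forces in N, time in s.
With the tool pointing down it reaches from about 350 to 800 mm from the base axis. Payload 7.3 kg.
Tool frame: the origin (TCP) lies at the very end of the fingers, on their centre line; the grasp point (between the pads) lies 19 mm behind it; z points along the fingers, y is the line along which they close (so a half turn about z gives the same grasp; the last joint's range is limited). The gripper opens to 85 mm and grips with 20 to 120 N. Pads are 22 mm wide; open, the fingers measure 114 mm over their backs; the gripper's body (76 mm by 85 mm) begins 54 mm behind the grasp point. The pads swing forward as they close: fully open they stand 13 mm farther back than shut.
Start: joints at [-1.373, 0.342, 1.524, -0, 1.275, -0.146], TCP at [176.984, -494.292, 196.822] pointing down, gripper open.
Joint ranges: [-2.53, 2.53], [-0.77, 2.02], [0.04, 2.7], [-1, 4.14], [0.28, 2.66], [-3.11, 3.11]. Speed limits (rad/s): [2.57, 2.57, 3.14, 3.14, 3.14, 3.14].

### API

Orientations are given as a rotation vector (axis times angle).
In Python, from rig import bot, eyes gives the robot as it stands. The module is installed in compiled form; this text tells all that it offers.
- The arm moves only by the shell command python3 -m jog 'ROWS'. ROWS is JSON, a list of rows, each a list of 7 numbers: the finger opening in cm, from 0 to 8.54, then the shift along the tool's x, y, z in cm, then the turn, a rotation vector about the tool's x, y, z in degrees. In form: [[hand, dx, dy, dz, wx, wy, wz], ...]. A call has 1 to 12 rows; each row shifts and turns the commanded pose from where the row before left it, along the tool's axes as they then stand; what a row does not reach is not made up. A row lasts 1/12 s, in which the tool goes at most 41.7 mm and 7.16 degrees, less where a joint would pass 70% of its speed; a pose out of reach is approached as far as the arm can. A call is refused whole if a number of a shift passes 4.17 or a number of a turn 7.16, either way. A call with a gripper value outside its range is refused whole. The fingers move at their own pace and stop on an object; the grip force is fixed at half the most. Time passes only in rows, so rows that do not move let the fingers close. It gives the time, the measured TCP pose, the force, the opening and the grip force at its end, in the units of the state.
- bot.get_state(): the state, without advancing time (a new reading comes with each control period).
- eyes.capture(name): name is "scene" or "side" or "wrist"; returns a dict with "image" (384x512x3 uint8, red, green, blue), "depth" (384x512 float32, mm along the optical axis (not along the pixel's ray), 0 where there is no reading), "K" (3x3 intrinsics, pixels), "dist" ([k1, k2, p1, p2, k3] as OpenCV has them; the pictures are not rectified), "view" (4x4, takes a point from world to camera coordinates); the wrist camera has in their place "hand_eye" (4x4, takes a point from camera to tool coordinates, whose origin is the TCP and whose axes are the flange's). Camera axes: x right, y down, z forward; pixel columns grow to the right and rows downward; lengths in mm; the calibration is good to about 2 mm. A picture is of the moment at which its call begins: read the wrist's pose just before it.
- bot.finish_job(): hands the job in; it is judged then, once.
Trained networks look in the newest picture that a camera, given by its name, has taken for a name from the list of things; names that differ only in an ending like _2 or _b are one class to them, and where a whole thing is asked for, a point or a joint stands for the part that bears it (a point fixed in the world has none). Each returns a list of dicts, best first, with "conf" (0 to 1); they miss things now and then, are a little off and sometimes report something else, mostly with a low value. They report only what shows in the picture. A call takes as long as a camera call. They do not tell look-alikes from the thing itself.
- eyes.boxes_of(camera, target): "at" ([x, y, z] in mm, in the coordinates of the camera as it stood for that picture, good to about 4 mm: the middle of the surface that is visible of it).
- eyes.place_of(camera, target): "at" ([x, y, z] in mm, in the coordinates of the camera as it stood for that picture, good to about 4 mm: a listed point, or the origin of a listed thing).
The state is a dict: "time_s": time; "joints": joint angles; "joint_velocities": joint speeds; "joint_torque": joint torques, N m; "position": TCP position; "ee_rot": TCP orientation; "contact_force": force on the tool from outside, world axes, zero at the start; "wrist_torque": the same for the moment, N m; "width": opening from 0.0 (shut) to 1.0 (fully open); "grip_force": force on a finger pad.
Only numpy, scipy, OpenCV 4.12 (cv2) and the standard library are available. Lean on these libraries where they do the work, as an engineer would, in place of code of your own. Each camera call takes 0.05 s, during which the arm holds its last target. There are 200 camera calls.

## Working session

There is one attempt and no reset: what is moved stays moved. The work goes in short steps, Python scripts to look and compute and a shell command to move; the robot and the scene stay as the last step left them, time stands still between calls to the robot, and variables do not carry over. Pictures are saved under pics/ and viewed, at most 10 in all, crops included, and the job is handed in when it is done.

```bash
mkdir -p pics; cat > h.py <<'E'
import numpy as np, cv2
from rig import bot, eyes
from scipy.spatial.transform import Rotation as R
def toW(c,p,st=None):
    p=np.append(p,1.)
    if 'view' in c: return (np.linalg.inv(c['view'])@p)[:3]
    q=(c['hand_eye']@p)[:3]
    return R.from_rotvec(st['ee_rot']).as_matrix()@q+np.array(st['position'])
def save(c,n): cv2.imwrite('pics/'+n,c['image'][:,:,::-1])
E
python3 - <<'E'
from h import *
np.set_printoptions(precision=1,suppress=True)
s=bot.get_state();print(s['time_s'],s['position'],s['ee_rot'],s['width'])
ims=[]
for cam in ['scene','side']:
    c=eyes.capture(cam); ims.append(c['image'])
    for t in ['tin_red','tin_green','seat_red','seat_green','mug','teaspoon_loose','lemon','tumbler']:
        for d in eyes.place_of(cam,t):
            a=np.array(d['at']);px=cv2.projectPoints(a.reshape(1,3),np.zeros(3),np.zeros(3),c['K'],np.array(c['dist']))[0].ravel()
            print(cam,t,round(d['conf'],2),toW(c,a),px)
    save(c,cam+'0.png')
print(bot.get_state()['time_s'])
E
```

```text
0.0 [ 176.9 -493.8  196.1] [-3.1 -0.5  0. ] 0.9965741820465628
scene tin_red 0.52 [604.2 551.7   3.2] [200.1 172.5]
scene tin_red 0.34 [ 392.9 -216.4   -1.9] [271.8 272.3]
scene tin_green 0.6 [ 599.  -172.9    6. ] [314.8 239.6]
scene seat_red 0.9 [ 599.4 -175.2    8. ] [315.5 239.3]
scene seat_green 0.63 [651.6 150.3  11.6] [264.  198.4]
scene mug 0.62 [438.6 270.9  -2. ] [198.6 205.5]
scene teaspoon_loose 0.62 [ 392.2 -214.2   -2.2] [271.1 272.1]
scene lemon 0.7 [ 598.1 -170.7    5.5] [314.1 239.5]
scene tumbler 0.72 [808.4 114.3   1.8] [301.2 193.4]
side tin_red 0.91 [568.6  26.4   1.3] [254.6 230.6]
side tin_red 0.7 [607.5 554.1  -0.1] [213.  160.3]
side tin_red 0.68 [644.4 151.5   6.4] [259.5 204.4]
side tin_red 0.64 [ 603.  -171.2    3.9] [293.9 266. ]
side tin_green 0.79 [ 597.5 -174.7    8.1] [292.9 266.3]
side seat_red 0.86 [ 603.5 -176.4   10. ] [295.1 265.5]
side seat_red 0.18 [ 396.2 -211.8    1.4] [232.  298.7]
side seat_green 0.78 [648.  153.4  12.1] [260.2 202.6]
side mug 0.9 [439.3 270.3   2.9] [194.6 200.8]
side mug 0.29 [ 601.3 -175.7    8.4] [294.3 266. ]
side teaspoon_loose 0.76 [ 394.6 -212.4   -0.6] [231.5 299.5]
side lemon 0.71 [806.5 113.5   3.3] [304.2 200.6]
side lemon 0.6 [675.5  10.   -3.2] [285.9 226.6]
side tumbler 0.68 [805.7 115.5   4.4] [303.7 200.1]
0.9
```

View pics/scene0.png

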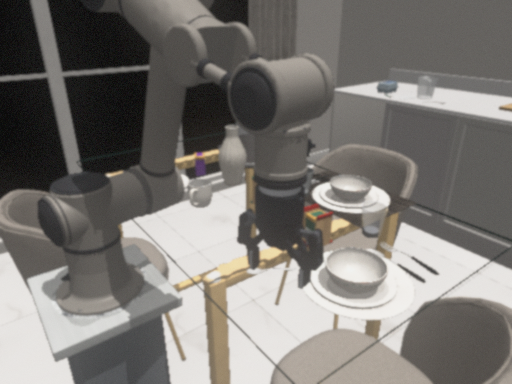

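View pics/side0.png

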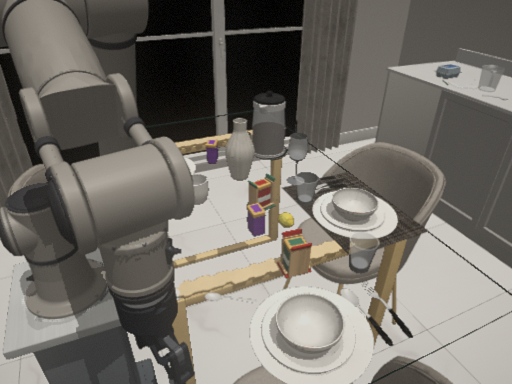

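The side view shows four tins. The red one is at about (262,190) in the stand with green tops, and the green one at about (295,255) in the stand with red tops. The purple look-alikes are at (256,218) and (212,152). The lemon is at (286,219). Next I'll enlarge a crop to confirm this and get the camera geometry.

```bash
cat >> h.py <<'E'
def go(pos,yaw=None,st=None):
    "tool shift (cm) and z turn (deg) to reach world pos; yaw=world angle of tool y (deg, mod 180), tool down"
    st=st or bot.get_state(); M=R.from_rotvec(st['ee_rot']).as_matrix()
    d=M.T@(np.array(pos)-st['position'])/10
    out=dict(shift=d.round(2),tilt=np.degrees(np.arccos(-M[2,2])).round(2),yaw=np.degrees(np.arctan2(M[1,1],M[0,1])).round(2),j6=st['joints'][5].__round__(2))
    if yaw is not None:
        t=R.from_euler('z',yaw,degrees=True).as_matrix()
        T=np.column_stack([np.cross(t[:,0],[0,0,-1]),t[:,0],[0,0,-1]])
        best=min((R.from_matrix(M.T@(T@np.diag([k,k,1]))).as_rotvec(degrees=True) for k in (1,-1)),key=np.linalg.norm)
        out['turn']=best.round(2)
    return out
E
python3 - <<'E'
from h import *
np.set_printoptions(precision=3,suppress=True)
i=cv2.imread('pics/side0.png')[150:290,190:340]
cv2.imwrite('pics/crop.png',cv2.resize(i,None,fx=4,fy=4,interpolation=cv2.INTER_CUBIC))
c=eyes.capture('wrist');s=bot.get_state()
print(c['hand_eye'],c['K'],c['dist'],R.from_rotvec(s['ee_rot']).as_matrix())
print(go([450,-250,330],0), s['joints'])
print(go([480,-175,330],0), s['joints'])
E
```

```text
[[  -0.      -0.954   -0.298   75.764]
 [   1.      -0.      -0.      -1.028]
 [   0.      -0.298    0.954 -177.686]
 [   0.       0.       0.       1.   ]] [[310.413   0.    260.608]
 [  0.    310.413 189.517]
 [  0.      0.      1.   ]] [-0.069  0.     0.     0.     0.   ] [[ 0.941  0.337  0.   ]
 [ 0.337 -0.941 -0.   ]
 [-0.     0.    -1.   ]]
{'shift': array([ 33.94, -13.8 , -13.32]), 'tilt': np.float64(0.01), 'yaw': np.float64(-70.3), 'j6': np.float64(-0.15), 'turn': array([  0.01,   0.01, -70.3 ])} [-1.373  0.342  1.524  0.     1.275 -0.146]
{'shift': array([ 39.29, -19.85, -13.32]), 'tilt': np.float64(0.01), 'yaw': np.float64(-70.3), 'j6': np.float64(-0.15), 'turn': array([  0.01,   0.01, -70.3 ])} [-1.373  0.342  1.524  0.     1.275 -0.146]
```

View pics/crop.png

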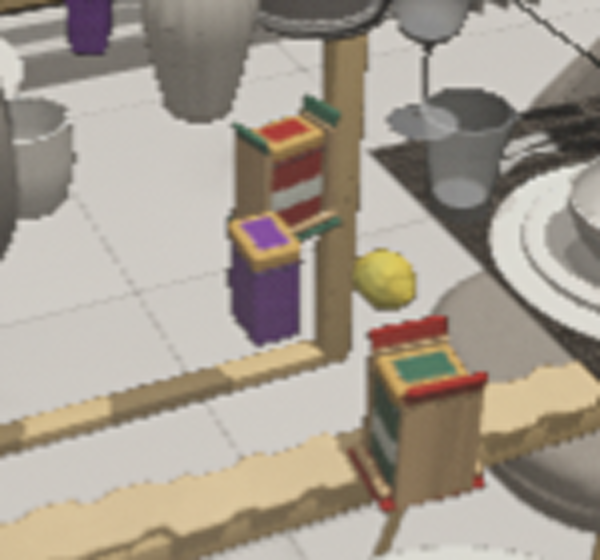

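The enlarged crop confirms the targets. The red tin (crop (290,160)) is in the green-topped stand and the green tin (crop (420,370)) is in the red-topped stand. The purple tin (crop (265,280)) stands alone and is only a look-alike.

Next I'll move to a viewing pose.

```bash
python3 -m jog '[[8.54,0,0,-4.1,0,0,0],[8.54,0,0,-4.1,0,0,0],[8.54,0,0,-4.1,0,0,0]]' >/dev/null; python3 -m jog '[[8.54,3.7,-1.4,0,0,0,0],[8.54,3.7,-1.4,0,0,0,0],[8.54,3.7,-1.4,0,0,0,0],[8.54,3.7,-1.4,0,0,0,0],[8.54,3.7,-1.4,0,0,0,0],[8.54,3.7,-1.4,0,0,0,0],[8.54,3.7,-1.4,0,0,0,0],[8.54,3.7,-1.4,0,0,0,0],[8.54,3.7,-1.4,0,0,0,0],[8.54,3.7,-1.4,0,0,0,0],[8.54,3.7,-1.4,0,0,0,0],[8.54,3.7,-1.4,0,0,0,0]]'
cat > look.py <<'E'
import sys
from h import *
np.set_printoptions(precision=1,suppress=True)
s=bot.get_state();c=eyes.capture('wrist');save(c,sys.argv[1]+'.png')
np.savez(sys.argv[1],depth=c['depth'],image=c['image'],K=c['K'],dist=c['dist'],he=c['hand_eye'],pos=s['position'],rot=s['ee_rot'])
for t in sys.argv[2:]:
    for d in eyes.place_of('wrist',t):
        a=np.array(d['at']);px=cv2.projectPoints(a.reshape(1,3),np.zeros(3),np.zeros(3),c['K'],np.array(c['dist']))[0].ravel()
        print(t,round(d['conf'],2),toW(c,a,s),px)
print(s['time_s'],s['position'],go(s['position'],90))
E
python3 look.py w1 tin_red tin_green seat_red seat_green lemon
```

```text
time_s: 2.2
position: [539.6, -184.8, 319.9]
ee_rot: [3.095, 0.537, 0.0]
contact_force: [1.4, -0.7, 0.2]
width: 1.001
grip_force: 0.0
tin_red 0.86 [573.3  32.1  -0.1] [135.7  74.7]
tin_green 0.77 [ 598.  -179.1    6.9] [270.6 105.9]
seat_red 0.86 [ 601.6 -170.8    7.1] [266.3 101.8]
lemon 0.89 [670.8  11.2   3.2] [164.9  13.5]
2.2 [ 539.6 -184.8  319.9] {'shift': array([ 0.2, -0.1, -0. ]), 'tilt': np.float64(0.03), 'yaw': np.float64(-70.34), 'j6': np.float64(0.76), 'turn': array([ 0. ,  0. , 19.7])}
```

View pics/w1.png

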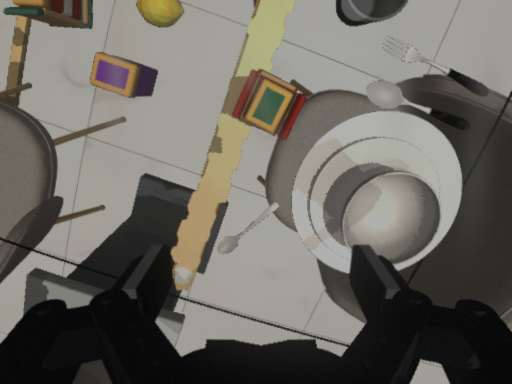

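The wrist view shows the green tin at (270,103) between the red panel tops (248,90) and (292,117). The purple tin is at (117,75), the lemon at (160,10), the teaspoon at (248,230), and the plate to the right. Next is a second viewpoint between the stands.

```bash
python3 -m jog '[[8.54,2.1,-3,0,0,0,0],[8.54,2.1,-3,0,0,0,0],[8.54,2.1,-3,0,0,0,0],[8.54,2.1,-3,0,0,0,0],[8.54,2.1,-3,0,0,0,0],[8.54,0,0,0,0,0,6.57],[8.54,0,0,0,0,0,6.57],[8.54,0,0,0,0,0,6.57],[8.54,0,0,0,0,0,0]]'
python3 look.py w2 tin_red tin_green seat_red seat_green lemon
cat > seg.py <<'E'
import sys
from h import *
np.set_printoptions(precision=1,suppress=True)
# colour blobs -> world points via depth and via plane z
for n in sys.argv[1:]:
    d=np.load(n+'.npz');hsv=cv2.cvtColor(d['image'],cv2.COLOR_RGB2HSV).astype(int);h,s,v=hsv[...,0],hsv[...,1],hsv[...,2]
    M=R.from_rotvec(d['rot']).as_matrix()
    for name,m in dict(red=((h<6)|(h>174))&(s>150)&(v>60),green=(h>65)&(h<95)&(s>80)&(v>35)).items():
        k,lab,st,ce=cv2.connectedComponentsWithStats(m.astype(np.uint8))
        for i in range(1,k):
            if st[i,4]<60: continue
            ys,xs=np.where(lab==i)
            u=cv2.undistortPoints(np.column_stack([xs,ys]).astype(float).reshape(-1,1,2),d['K'],d['dist']).reshape(-1,2)
            z=d['depth'][ys,xs];P=np.column_stack([u*z[:,None],z,np.ones(len(z))])[z>0]
            W=(P@d['he'].T)[:,:3]@M.T+d['pos']
            zt=np.percentile(W[:,2],90);T=W[W[:,2]>zt-6]
            r=cv2.minAreaRect(T[:,:2].astype(np.float32))
            b=cv2.boxPoints(r);e=max(b[1]-b[0],b[2]-b[1],key=lambda q:np.hypot(*q))
            print(n,name,'px',ce[i],'n',st[i,4],'ztop %.1f'%np.median(T[:,2]),'mean',T.mean(0),'rect c',np.array(r[0]),np.array(r[1]),'long axis %.1f'%(np.degrees(np.arctan2(e[1],e[0]))%180))
E
python3 seg.py w1 w2
```

```text
time_s: 3.25
position: [586.2, -11.1, 320.2]
ee_rot: [3.141, -0.009, 0.001]
contact_force: [-0.0, -0.5, 0.2]
width: 0.998
grip_force: 0.0
tin_red 0.89 [568.7  28.3  -4.2] [237.1 152.3]
tin_red 0.77 [647.6 149.7   5.7] [157. 104.]
tin_green 0.86 [ 601.4 -175.6    9. ] [365.4 132.9]
tin_green 0.63 [675.2  12.2   1.9] [245.5  84.1]
seat_red 0.37 [646.7 152.5   6.3] [155.2 104.6]
seat_green 0.88 [652.3 152.2   7.9] [154.7 100.9]
lemon 0.64 [672.8  11.1   1.8] [246.2  85.8]
3.25 [586.2 -11.1 320.2] {'shift': array([-0. ,  0.1, -0. ]), 'tilt': np.float64(0.01), 'yaw': np.float64(-89.96), 'j6': np.float64(1.42), 'turn': array([ 0., -0.,  0.])}
w1 red px [240.7 101.8] n 140 ztop 111.9 mean [ 593.1 -139.1  111.9] rect c [ 593.7 -139.3] [ 6.  35.4] long axis 174.6
w1 red px [293.3 113.8] n 338 ztop 111.8 mean [ 599.7 -204.5  111.5] rect c [ 597.9 -204.2] [ 8.4 57.1] long axis 174.4
w1 green px [21.5 10.9] n 155 ztop 112.2 mean [609.6 140.1 112.2] rect c [609.1 141.4] [ 5.  41.9] long axis 105.7
w1 green px [275.9  99.2] n 145 ztop 99.2 mean [ 610.1 -178.6   99.2] rect c [ 607.7 -175.7] [18.7 19. ] long axis 174.1
w2 red px [133.6 108.7] n 494 ztop 99.2 mean [645.  149.8  99.2] rect c [646.4 151.1] [39.3 23.6] long axis 8.7
w2 red px [363.2 132.5] n 376 ztop 111.7 mean [ 606.  -138.8  111.6] rect c [ 604.7 -138.9] [ 7.7 58.1] long axis 174.1
w2 red px [414. 143.] n 172 ztop 111.9 mean [ 601.7 -204.8  112. ] rect c [ 598.  -204.2] [ 6.3 55.5] long axis 174.2
w2 green px [378.4 144.5] n 116 ztop 99.1 mean [ 597.5 -163.8   99.1] rect c [ 599.7 -164.8] [ 8.  35.3] long axis 173.7
```

View pics/w2.png

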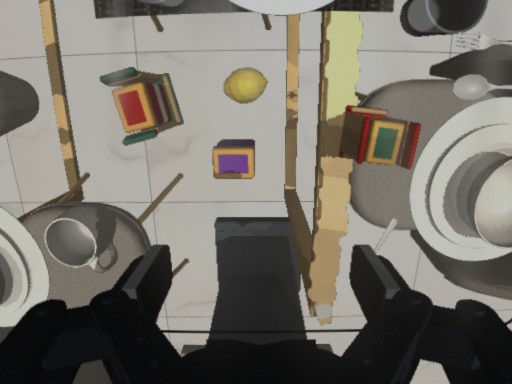

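The second wrist view shows the red tin at (135,108) between the green panel tops (120,75) and (140,137). The purple tin is at (235,160), the lemon at (245,85), the green tin at (388,138) and the mug at (72,243). The table around x≈460 and y≈-60 to 80 is free. I'll measure the lids and panel tops from depth in both views.

```bash
cat > top.py <<'E'
import sys
from h import *
np.set_printoptions(precision=1,suppress=True)
# top.py view x y z0 z1 [r]: rectangles round points of that height near x,y
n=sys.argv[1];x,y,z0,z1=map(float,sys.argv[2:6]);rad=float(sys.argv[6]) if len(sys.argv)>6 else 60
d=np.load(n+'.npz');M=R.from_rotvec(d['rot']).as_matrix()
ys,xs=np.mgrid[:384,:512]
u=cv2.undistortPoints(np.column_stack([xs.ravel(),ys.ravel()]).astype(float).reshape(-1,1,2),d['K'],d['dist']).reshape(-1,2)
z=d['depth'].ravel();P=np.column_stack([u*z[:,None],z,np.ones(len(z))])
W=(P@d['he'].T)[:,:3]@M.T+d['pos']
m=(z>0)&(W[:,2]>z0)&(W[:,2]<z1)&(np.hypot(W[:,0]-x,W[:,1]-y)<rad)
k,lab,st,ce=cv2.connectedComponentsWithStats(m.reshape(384,512).astype(np.uint8))
for i in range(1,k):
    if st[i,4]<40: continue
    T=W[(lab==i).ravel()]
    r=cv2.minAreaRect(T[:,:2].astype(np.float32));b=cv2.boxPoints(r);e=max(b[1]-b[0],b[2]-b[1],key=lambda q:np.hypot(*q))
    print(n,'n',st[i,4],'z %.1f'%np.median(T[:,2]),'rect',np.array(r[0]),np.array(r[1]),'long %.1f'%(np.degrees(np.arctan2(e[1],e[0]))%180))
E
for v in w1 w2; do echo R lid; python3 top.py $v 601 -172 93 104; echo R panels; python3 top.py $v 601 -172 108 116; done
echo G; python3 top.py w2 650 152 93 104; python3 top.py w2 650 152 108 116; python3 top.py w1 650 152 108 116
python3 -c "
from h import *
print(go([601,-172,180],-5.8))"
```

```text
R lid
w1 n 65 z 99.0 rect [ 613.7 -147.2] [ 3.  38.3] long 176.3
w1 n 1545 z 98.6 rect [ 599.2 -172.6] [42.9 56.5] long 172.1
w1 n 127 z 98.7 rect [ 597.9 -198.8] [ 3.9 59.7] long 173.5
R panels
w1 n 349 z 111.6 rect [ 603.7 -139.7] [ 8.7 59.4] long 174.2
w1 n 334 z 111.6 rect [ 597.3 -204.7] [ 8.9 59.7] long 174.3
R lid
w2 n 1371 z 98.5 rect [ 599.5 -171.8] [42.5 57.2] long 171.9
w2 n 242 z 98.5 rect [ 598.9 -198.8] [ 7.1 59.2] long 172.1
R panels
w2 n 307 z 111.5 rect [ 604.4 -139.3] [ 8.7 58.6] long 173.0
w2 n 318 z 111.4 rect [ 597.9 -204.7] [10.1 59.2] long 173.2
G
w2 n 114 z 98.4 rect [680.1 160.1] [ 5.9 47.1] long 109.7
w2 n 1586 z 98.7 rect [642.1 149.3] [66.6 45.6] long 11.4
w2 n 289 z 111.6 rect [686.1 161.7] [ 9.5 44.9] long 103.5
w2 n 242 z 111.6 rect [608.9 142.8] [ 8.9 46. ] long 104.2
w1 n 268 z 111.7 rect [609.3 142.5] [ 9.3 47.1] long 103.8
{'shift': array([ 1.43, 16.16, 13.99]), 'tilt': np.float64(0.01), 'yaw': np.float64(-89.96), 'j6': np.float64(1.42), 'turn': array([ 1.000e-02, -0.000e+00, -8.416e+01])}
```

Both views agree:
- **Red stand:** centre (601,-172), yaw -6.2°.
- **Green tin:** (599.4,-172.2), yaw -8°, lid at 98.6 mm.
- **Green stand:** centre (647.5,152.2), yaw 13.8°.

I'm moving above the green tin, closing across its narrow ends.

```bash
python3 -m jog '[[8.54,0.33,4.03,0,0,0,0],[8.54,0.33,4.03,0,0,0,0],[8.54,0.33,4.03,0,0,0,0],[8.54,0.33,4.03,0,0,0,0]]' >/dev/null; python3 -m jog '[[8.54,0,0,1.5,0,0,-6.85],[8.54,0,0,1.5,0,0,-6.85],[8.54,0,0,1.5,0,0,-6.85],[8.54,0,0,1.5,0,0,-6.85],[8.54,0,0,1.5,0,0,-6.85],[8.54,0,0,1.5,0,0,-6.85],[8.54,0,0,1.5,0,0,-6.85],[8.54,0,0,1.5,0,0,-6.85],[8.54,0,0,1.5,0,0,-6.85],[8.54,0,0,1.5,0,0,-6.85],[8.54,0,0,1.5,0,0,-6.85],[8.54,0,0,1.5,0,0,-6.85]]'
python3 -c "
from h import *
print(go([599.4,-172.2,56],-7.5))"
```

```text
time_s: 4.88
position: [599.7, -171.2, 139.1]
ee_rot: [2.36, 2.073, -0.0]
contact_force: [-0.5, 0.2, 1.0]
width: 1.0
grip_force: 0.0
{'shift': array([-0.1 , -0.02,  8.31]), 'tilt': np.float64(0.01), 'yaw': np.float64(-7.41), 'j6': np.float64(-0.27), 'turn': array([0.  , 0.  , 0.09])}
```

```bash
python3 -m jog '[[8.54,-0.1,0,2,0,0,0],[8.54,0,0,2,0,0,0],[8.54,0,0,2,0,0,0],[8.54,0,0,1.5,0,0,0],[8.54,0,0,0.8,0,0,0],[8.54,0,0,0,0,0,0]]'; python3 -m jog '[[4,0,0,0,0,0,0],[4,0,0,0,0,0,0],[4,0,0,0,0,0,0],[4,0,0,0,0,0,0],[4,0,0,0,0,0,0],[4,0,0,0,0,0,0],[4,0,0,0,0,0,0],[4,0,0,0,0,0,0]]'
```

```text
time_s: 5.38
position: [598.5, -171.8, 54.8]
ee_rot: [-2.365, -2.063, 0.003]
contact_force: [-0.4, 0.8, 0.6]
width: 1.002
grip_force: 0.0
time_s: 6.05
position: [600.4, -172.4, 59.1]
ee_rot: [2.365, 2.063, 0.002]
contact_force: [-3.1, 1.0, 5.7]
width: 0.598
grip_force: 61.2
```

```bash
python3 -m jog '[[4,0,0,-0.5,0,0,0],[4,0,0,-1,0,0,0],[4,0,0,-1.5,0,0,0],[4,0,0,-2,0,0,0],[4,0,0,-2,0,0,0],[4,0,0,-2,0,0,0],[4,0,0,-2,0,0,0],[4,0,0,-1,0,0,0],[4,0,0,-0.5,0,0,0],[4,0,0,0,0,0,0]]'
python3 -c "
from h import *
print(go([450,-60,100],-7.5));s=bot.get_state();print(s['position'],s['contact_force'],s['width'])
c=eyes.capture('side');save(c,'s1.png')
i=c['image'][120:300,180:330,::-1];cv2.imwrite('pics/s1.png',cv2.resize(i,None,fx=3,fy=3))"
```

```text
time_s: 6.88
position: [600.1, -172.2, 183.0]
ee_rot: [2.366, 2.064, 0.001]
contact_force: [0.0, 0.3, -3.0]
width: 0.594
grip_force: 62.8
{'shift': array([  9.08, -16.41,   8.26]), 'tilt': np.float64(0.12), 'yaw': np.float64(-7.81), 'j6': np.float64(-0.27), 'turn': array([ 0.12,  0.03, -0.31])}
[ 600.10738176 -172.18543724  183.01236026] [ 0.00433546  0.25842888 -3.04479103] 0.5935515122772503
```

View pics/s1.png

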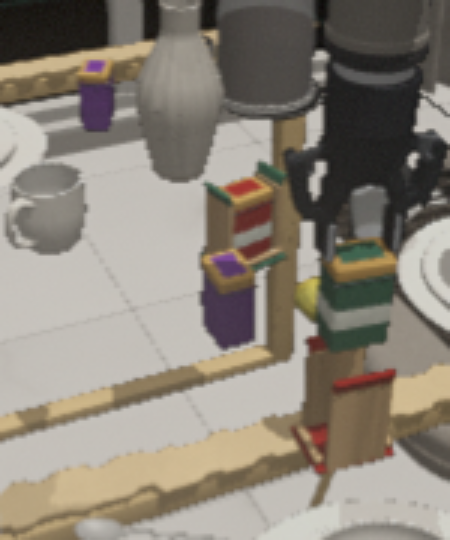

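The green tin is held upright above the red stand at about (357,295) in the crop. I'm carrying it to the free spot (450,-60).

```bash
python3 -m jog '[[4,0.9,-1.64,0,0,0,0],[4,1.8,-3.28,0,0,0,0],[4,1.8,-3.28,0,0,0,0],[4,1.8,-3.28,0,0,0,0],[4,1.8,-3.28,0,0,0,0],[4,0.9,-1.64,0,0,0,0],[4,0,0,2,0,0,0],[4,0,0,3,0,0,0],[4,0,0,3,0,0,0],[4,0,0,2.5,0,0,0],[4,0,0,1.3,0,0,0],[4,0,0,0.4,0,0,0]]'; python3 -m jog '[[4,0,0,0.1,0,0,0],[4,0,0,0,0,0,0],[4,0,0,0,0,0,0]]'
```

```text
time_s: 7.93
position: [446.7, -59.8, 56.6]
ee_rot: [-2.363, -2.061, 0.006]
contact_force: [-0.1, -0.0, -2.0]
width: 0.593
grip_force: 63.0
time_s: 8.18
position: [450.1, -60.8, 59.5]
ee_rot: [2.367, 2.064, 0.001]
contact_force: [-0.3, 0.3, -2.7]
width: 0.592
grip_force: 63.2
```

```bash
python3 -m jog '[[4,0,0,0.3,0,0,0],[4,0,0,0.2,0,0,0],[4,0,0,0,0,0,0],[4,0,0,0,0,0,0]]'; python3 -m jog '[[4,0,0,0.2,0,0,0],[4,0,0,0,0,0,0],[4,0,0,0,0,0,0]]'; python3 -m jog '[[4,0,0,0.15,0,0,0],[4,0,0,0,0,0,0],[4,0,0,0,0,0,0]]'
```

```text
time_s: 8.52
position: [449.5, -60.6, 54.0]
ee_rot: [2.367, 2.065, 0.0]
contact_force: [0.2, -0.1, -1.3]
width: 0.595
grip_force: 63.2
time_s: 8.77
position: [449.4, -60.6, 51.7]
ee_rot: [-2.368, -2.065, 0.0]
contact_force: [-0.0, -0.0, -2.4]
width: 0.598
grip_force: 63.2
time_s: 9.02
position: [449.6, -60.6, 51.2]
ee_rot: [2.367, 2.065, 0.001]
contact_force: [-3.1, 1.5, 9.7]
width: 0.6
grip_force: 69.5
```

The tin touched down with about 10 N. I'm releasing it, rising, and turning for the red tin's grasp.

```bash
python3 -m jog '[[8.54,0,0,-0.1,0,0,0],[8.54,0,0,0,0,0,0],[8.54,0,0,0,0,0,0],[8.54,0,0,0,0,0,0],[8.54,0,0,0,0,0,0],[8.54,0,0,0,0,0,0],[8.54,0,0,-1,0,0,0],[8.54,0,0,-3,0,0,0],[8.54,0,0,-4,0,0,0],[8.54,0,0,-4,0,0,0]]' ; python3 -m jog '[[8.54,0,0,-3,0,0,6.84],[8.54,0,0,-3,0,0,6.84],[8.54,0,0,-3,0,0,6.84],[8.54,0,0,-3,0,0,6.84],[8.54,0,0,-1,0,0,6.84],[8.54,0,0,0,0,0,6.84],[8.54,0,0,0,0,0,6.84],[8.54,0,0,0,0,0,6.84],[8.54,0,0,0,0,0,6.84],[8.54,0,0,0,0,0,6.84],[8.54,0,0,0,0,0,0]]'
python3 -c "
from h import *
print(go([590,120,300],103.8))"
```

```text
time_s: 9.85
position: [448.5, -60.3, 172.1]
ee_rot: [-2.366, -2.063, 0.002]
contact_force: [1.1, -0.4, 0.8]
width: 1.001
grip_force: 0.0
time_s: 10.77
position: [449.3, -60.5, 301.2]
ee_rot: [-3.12, -0.371, 0.0]
contact_force: [0.4, -0.0, 0.7]
width: 0.998
grip_force: 0.0
{'shift': array([ 17.9 , -14.26,   0.11]), 'tilt': np.float64(0.01), 'yaw': np.float64(-76.45), 'j6': np.float64(1.03), 'turn': array([-0.  ,  0.01, -0.25])}
```

```bash
python3 -m jog '[[8.54,1.5,-1.2,0,0,0,0],[8.54,3,-2.4,0,0,0,0],[8.54,3,-2.4,0,0,0,0],[8.54,3,-2.4,0,0,0,0],[8.54,3,-2.4,0,0,0,0],[8.54,3,-2.4,0,0,0,0],[8.54,1.4,-1.06,0,0,0,0],[8.54,0,0,0,0,0,0]]'
python3 look.py w3 seat_green tin_red; python3 top.py w3 647 152 93.5 101.5;python3 top.py w3 647 152 108 116;  python3 top.py w3 450 -60 80 100; python3 seg.py w3|grep red
python3 -c "
from h import *
print(go([647,152,140],103.8))"
```

```text
time_s: 11.43
position: [590.6, 123.8, 299.5]
ee_rot: [-3.117, -0.389, 0.002]
contact_force: [-0.2, -0.3, -0.8]
width: 1.004
grip_force: 0.0
tin_red 0.55 [645.  150.3   6.7] [253.2 104.4]
tin_red 0.55 [567.6  29.6  -1.7] [315.3 172.1]
11.4333 [590.6 123.8 299.5] {'shift': array([ 0.2, -0.3,  0.1]), 'tilt': np.float64(0.07), 'yaw': np.float64(-76.09), 'j6': np.float64(1.4), 'turn': array([ 0. ,  0.1, 13.9])}
w3 n 73 z 97.5 rect [679.4 160.9] [ 2.1 45.1] long 102.7
w3 n 1707 z 98.7 rect [646.4 151.6] [56.4 41.9] long 12.8
w3 n 65 z 97.4 rect [616.1 144.9] [ 1.8 43.8] long 103.9
w3 n 321 z 111.5 rect [686.6 162.2] [ 8.5 45.7] long 103.8
w3 n 263 z 111.6 rect [610.1 143.1] [ 8.  45.1] long 104.4
w3 n 224 z 89.4 rect [438.6 -41.1] [47.9 21. ] long 26.4
w3 red px [248.5 108. ] n 554 ztop 99.1 mean [643.3 153.2  99.1] rect c [646.2 152.3] [38.2 24.1] long axis 14.0
w3 red px [461.9 198.4] n 250 ztop 111.5 mean [ 604.4 -138.1  111.4] rect c [ 603.7 -139.1] [ 8.7 56.9] long axis 175.6
w3 red px [499.9 211.6] n 396 ztop 110.3 mean [ 597.6 -202.1  110.1] rect c [ 597.5 -202.2] [10.1 56.1] long axis 177.4
{'shift': array([ 6.42, -1.69, 16.08]), 'tilt': np.float64(0.07), 'yaw': np.float64(-76.09), 'j6': np.float64(1.4), 'turn': array([0.02, 0.06, 0.11])}
```

The red tin is at (646.4,151.6) with yaw 12.8° and its lid at 98.7 mm. I'm descending on it.

```bash
python3 -m jog '[[8.54,1.5,-0.4,2,0,0,0],[8.54,2.5,-0.7,4,0,0,0],[8.54,1.87,-0.5,4,0,0,0],[8.54,0.4,-0.1,3,0,0,0],[8.54,0,0,2,0,0,0],[8.54,0,0,1,0,0,0],[8.54,0,0,0,0,0,0],[8.54,0,0,0,0,0,0]]'
python3 -c "
from h import *
print(go([646.4,151.6,56],103.3))"
```

```text
time_s: 12.25
position: [642.5, 148.9, 150.2]
ee_rot: [3.119, 0.376, 0.002]
contact_force: [-0.0, 0.6, 0.7]
width: 0.998
grip_force: 0.0
{'shift': array([ 0.43, -0.17,  9.42]), 'tilt': np.float64(0.08), 'yaw': np.float64(-76.24), 'j6': np.float64(1.44), 'turn': array([ 0.02, -0.08,  0.46])}
```

```bash
python3 -m jog '[[8.54,0.4,-0.17,1,0,0,0],[8.54,0,0,1,0,0,0],[8.54,0,0,0,0,0,0]]' ; python3 -m jog '[[8.54,0,0,2,0,0,0],[8.54,0,0,2,0,0,0],[8.54,0,0,2,0,0,0],[8.54,0,0,1,0,0,0],[8.54,0,0,0.4,0,0,0],[8.54,0,0,0,0,0,0],[8.54,0,0,0,0,0,0]]'
```

```text
time_s: 12.5
position: [645.0, 152.4, 127.3]
ee_rot: [3.119, 0.377, -0.003]
contact_force: [0.2, 0.2, -0.3]
width: 1.005
grip_force: 0.0
time_s: 13.08
position: [646.4, 152.5, 55.8]
ee_rot: [3.119, 0.377, 0.002]
contact_force: [-0.3, -0.5, -0.4]
width: 1.001
grip_force: 0.0
```

```bash
python3 -m jog '[[3,0,0,0,0,0,0],[3,0,0,0,0,0,0],[3,0,0,0,0,0,0],[3,0,0,0,0,0,0],[3,0,0,0,0,0,0],[3,0,0,0,0,0,0],[3,0,0,0,0,0,0],[3,0,0,0,0,0,0],[3,0,0,0,0,0,0],[3,0,0,0,0,0,0]]';  python3 -m jog '[[3,0,0,-0.5,0,0,0],[3,0,0,-1,0,0,0],[3,0,0,-1.5,0,0,0],[3,0,0,-2,0,0,0],[3,0,0,-2,0,0,0],[3,0,0,-2,0,0,0],[3,0,0,-2,0,0,0],[3,0,0,-1,0,0,0],[3,0,0,-0.5,0,0,0],[3,0,0,0,0,0,0]]'
python3 -c "
from h import *
print(go([480,95,60],103.3))"
```

```text
time_s: 13.92
position: [646.6, 152.3, 56.0]
ee_rot: [3.119, 0.377, 0.004]
contact_force: [0.4, -1.5, 6.2]
width: 0.468
grip_force: 61.0
time_s: 14.75
position: [646.0, 152.5, 180.8]
ee_rot: [3.119, 0.377, 0.002]
contact_force: [0.6, 0.1, -0.9]
width: 0.464
grip_force: 60.6
{'shift': array([-17.51,   1.63,  12.05]), 'tilt': np.float64(0.08), 'yaw': np.float64(-76.21), 'j6': np.float64(1.45), 'turn': array([ 0.01, -0.08,  0.49])}
```

The red tin is lifted. I'm carrying it to the free spot (480,95).

```bash
python3 -m jog '[[3,-1.5,0.13,0,0,0,0],[3,-3.2,0.3,0,0,0,0],[3,-3.2,0.3,0,0,0,0],[3,-3.2,0.3,0,0,0,0],[3,-3.2,0.3,0,0,0,0],[3,-3.2,0.3,0,0,0,0],[3,0,0,2,0,0,0],[3,0,0,3,0,0,0],[3,0,0,3,0,0,0],[3,0,0,2.5,0,0,0],[3,0,0,1.3,0,0,0],[3,0,0,0,0,0,0]]'; python3 -m jog '[[3,0,0,0.5,0,0,0],[3,0,0,0,0,0,0],[3,0,0,0,0,0,0]]'
```

```text
time_s: 15.75
position: [476.2, 94.7, 57.9]
ee_rot: [-3.118, -0.377, 0.014]
contact_force: [-0.4, -0.3, -0.7]
width: 0.465
grip_force: 60.8
time_s: 16.0
position: [480.1, 94.9, 57.4]
ee_rot: [3.119, 0.377, 0.002]
contact_force: [-0.6, -0.0, -1.3]
width: 0.467
grip_force: 60.8
```

```bash
python3 -m jog '[[3,0,0,0.4,0,0,0],[3,0,0,0.2,0,0,0],[3,0,0,0,0,0,0],[3,0,0,0,0,0,0]]';python3 -m jog '[[3,0,0,0.2,0,0,0],[3,0,0,0,0,0,0],[3,0,0,0,0,0,0]]'
```

```text
time_s: 16.33
position: [479.7, 94.9, 51.0]
ee_rot: [3.119, 0.377, 0.0]
contact_force: [-0.7, -0.9, -2.2]
width: 0.464
grip_force: 60.8
time_s: 16.58
position: [479.6, 94.9, 48.7]
ee_rot: [3.119, 0.377, -0.0]
contact_force: [0.2, 0.7, -1.8]
width: 0.468
grip_force: 60.8
```

```bash
python3 -m jog '[[3,0,0,0.15,0,0,0],[3,0,0,0,0,0,0],[3,0,0,0,0,0,0]]'
```

```text
time_s: 16.83
position: [480.0, 94.8, 48.0]
ee_rot: [3.119, 0.377, 0.002]
contact_force: [-1.9, -0.4, 5.3]
width: 0.467
grip_force: 61.5
```

Contact again. I'm releasing it, rising, turning 90° and measuring the red tin's lid.

```bash
python3 -m jog '[[8.54,0,0,-0.1,0,0,0],[8.54,0,0,0,0,0,0],[8.54,0,0,0,0,0,0],[8.54,0,0,0,0,0,0],[8.54,0,0,0,0,0,0],[8.54,0,0,0,0,0,0],[8.54,0,0,0,0,0,0],[8.54,0,0,-1,0,0,0],[8.54,0,0,-3,0,0,0],[8.54,0,0,-4,0,0,0],[8.54,0,0,-4,0,0,0]]' ; python3 -m jog '[[8.54,0,0,-3,0,0,-7.15],[8.54,0,0,-3,0,0,-7.15],[8.54,0,0,-3,0,0,-7.15],[8.54,0,0,0,0,0,-7.15],[8.54,0,0,0,0,0,-7.15],[8.54,0,0,0,0,0,-7.15],[8.54,0,0,0,0,0,-7.15],[8.54,0,0,0,0,0,-7.15],[8.54,0,0,0,0,0,-7.15],[8.54,0,0,0,0,0,-7.15],[8.54,0,0,0,0,0,-7.15],[8.54,0,0,0,0,0,-7.15]]';  python3 -m jog '[[8.54,0,0,0,0,0,-3.7],[8.54,0,0,0,0,0,0],[8.54,0,0,0,0,0,0]]'
python3 look.py w4 tin_red; python3 top.py w4 480 95 83 97;python3 top.py w4 450 -60 83 97
python3 -c "
from h import *
print(go([480,95,50],13.3))"
```

```text
time_s: 17.75
position: [478.7, 94.8, 169.1]
ee_rot: [-3.119, -0.377, 0.004]
contact_force: [1.7, 0.1, 0.3]
width: 0.998
grip_force: 0.0
time_s: 18.75
position: [479.5, 94.9, 258.2]
ee_rot: [-2.021, -2.405, 0.0]
contact_force: [-0.0, 0.2, 1.3]
width: 0.997
grip_force: 0.0
time_s: 19.0
position: [479.5, 94.9, 258.2]
ee_rot: [-1.952, -2.461, 0.0]
contact_force: [0.3, 0.0, -0.5]
width: 0.998
grip_force: 0.0
tin_red 0.83 [479.8  93.3  -3.4] [260.9 150.4]
19.0 [479.5  94.9 258.2] {'shift': array([ 0., -0.,  0.]), 'tilt': np.float64(0.01), 'yaw': np.float64(13.17), 'j6': np.float64(-0.19), 'turn': array([ -0. ,  -0. , -76.8])}
w4 n 1811 z 90.7 rect [479.8  94.7] [56.6 43.1] long 12.8
w4 n 1287 z 90.5 rect [448.4 -59.5] [42.7 56.3] long 173.1
{'shift': array([ 0.  ,  0.04, 20.83]), 'tilt': np.float64(0.01), 'yaw': np.float64(13.17), 'j6': np.float64(-0.19), 'turn': array([-0.  ,  0.  , -0.13])}
```

View pics/w4.png

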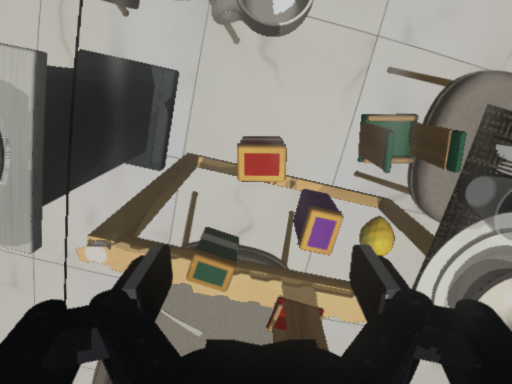

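The view shows the red tin at (262,160) and the green tin at (212,270) both upright on the table. The purple tin (320,228), lemon and both stands are unchanged. I'm regrasping the red tin across its narrow ends.

```bash
python3 -m jog '[[8.54,0,0.03,2,0,0,0],[8.54,0,0,4,0,0,0],[8.54,0,0,4,0,0,0],[8.54,0,0,3,0,0,0],[8.54,0,0,3,0,0,0],[8.54,0,0,2.5,0,0,0],[8.54,0,0,1.5,0,0,0],[8.54,0,0,1,0,0,0],[8.54,0,0,0,0,0,0],[8.54,0,0,0,0,0,0]]'
python3 -m jog '[[4,0,0,0,0,0,0],[4,0,0,0,0,0,0],[4,0,0,0,0,0,0],[4,0,0,0,0,0,0],[4,0,0,0,0,0,0],[4,0,0,0,0,0,0],[4,0,0,0,0,0,0],[4,0,0,0,0,0,0]]'; python3 -m jog '[[4,0,0,-0.5,0,0,0],[4,0,0,-1,0,0,0],[4,0,0,-2,0,0,0],[4,0,0,-2.5,0,0,0],[4,0,0,-2.5,0,0,0],[4,0,0,-2.5,0,0,0],[4,0,0,-2.5,0,0,0],[4,0,0,-1,0,0,0],[4,0,0,-0.5,0,0,0],[4,0,0,0,0,0,0]]'
python3 -c "
from h import *
print(go([601,-172,190],-6.2))"
```

```text
time_s: 19.93
position: [479.8, 94.9, 48.1]
ee_rot: [-1.95, -2.462, 0.001]
contact_force: [0.3, -0.9, 0.3]
width: 1.001
grip_force: 0.0
time_s: 20.6
position: [480.6, 94.9, 50.0]
ee_rot: [1.949, 2.462, 0.002]
contact_force: [-2.6, -1.1, 8.6]
width: 0.616
grip_force: 60.9
time_s: 21.43
position: [480.3, 95.0, 199.5]
ee_rot: [1.948, 2.462, 0.002]
contact_force: [-0.7, 0.3, -1.1]
width: 0.612
grip_force: 63.0
{'shift': array([-28.76,   5.61,   0.98]), 'tilt': np.float64(0.14), 'yaw': np.float64(13.29), 'j6': np.float64(-0.19), 'turn': array([1.400e-01, 1.000e-02, 1.949e+01])}
```

```bash
python3 -m jog '[[4,-1.4,0.28,0,0,0,0],[4,-2.8,0.55,0,0,0,0],[4,-2.9,0.56,0,0,0,0],[4,-2.9,0.56,0,0,0,0],[4,-2.9,0.56,0,0,0,0],[4,-2.9,0.56,0,0,0,0],[4,-2.9,0.56,0,0,0,0],[4,-2.9,0.56,0,0,0,0],[4,-2.9,0.56,0,0,0,0],[4,-2.8,0.55,0,0,0,0],[4,-1.46,0.37,0,0,0,0]]'; python3 -m jog '[[4,0,0,0,0,0,5],[4,0,0,0,0,0,5],[4,0,0,0,0,0,5],[4,0,0,0,0,0,4.5],[4,0,0,0,0,0,0],[4,0,0,0,0,0,0],[4,0,0,0,0,0,0]]'
python3 look.py w5; python3 top.py w5 601 -172 108 116;  python3 top.py w5 601 -172 227 242
python3 -c "
from h import *
print(go([601,-172,130],-6.2))"
```

```text
time_s: 22.35
position: [601.2, -174.9, 196.2]
ee_rot: [-1.951, -2.46, 0.002]
contact_force: [-0.3, 0.8, -1.5]
width: 0.609
grip_force: 63.0
time_s: 22.93
position: [600.9, -171.7, 197.5]
ee_rot: [-2.335, -2.1, 0.001]
contact_force: [-0.1, -0.1, -1.2]
width: 0.611
grip_force: 63.0
22.9333 [ 600.9 -171.7  197.5] {'shift': array([ 0., -0.,  0.]), 'tilt': np.float64(0.06), 'yaw': np.float64(-6.1), 'j6': np.float64(-0.29), 'turn': array([-0.1,  0. , 83.9])}
w5 n 641 z 111.7 rect [ 603.7 -139.7] [ 8.6 58.5] long 174.7
w5 n 8784 z 238.0 rect [ 599.7 -171.5] [42.6 66.2] long 173.0
{'shift': array([-0.02,  0.01,  6.77]), 'tilt': np.float64(0.06), 'yaw': np.float64(-6.1), 'j6': np.float64(-0.29), 'turn': array([-0.06, -0.01,  0.1 ])}
```

The tin in hand (centre y -171.5) lines up with the pocket at (601,-172). I'm lowering it.

```bash
python3 -m jog '[[4,0,0,1,0,0,0],[4,0,0,1,0,0,0],[4,0,0,1,0,0,0],[4,0,0,0.5,0,0,0],[4,0,0,0.5,0,0,0],[4,0,0,0.5,0,0,0],[4,0,0,0.5,0,0,0],[4,0,0,0,0,0,0],[4,0,0,0,0,0,0]]'; python3 -m jog '[[4,0,0,1,0,0,0],[4,0,0,1,0,0,0],[4,0,0,1,0,0,0],[4,0,0,1,0,0,0],[4,0,0,1,0,0,0],[4,0,0,1,0,0,0],[4,0,0,0.5,0,0,0],[4,0,0,0.5,0,0,0],[4,0,0,0,0,0,0],[4,0,0,0,0,0,0]]'
```

```text
time_s: 23.73
position: [601.2, -171.9, 148.2]
ee_rot: [-2.338, -2.098, 0.0]
contact_force: [0.5, 0.1, -2.0]
width: 0.613
grip_force: 63.0
time_s: 24.57
position: [601.3, -172.0, 78.3]
ee_rot: [2.338, 2.098, -0.0]
contact_force: [0.3, 0.4, -2.2]
width: 0.603
grip_force: 63.0
```

```bash
python3 -m jog '[[4,0,0,0.7,0,0,0],[4,0,0,0.5,0,0,0],[4,0,0,0.4,0,0,0],[4,0,0,0.2,0,0,0],[4,0,0,0,0,0,0],[4,0,0,0,0,0,0]]'; python3 -m jog '[[4,0,0,0.2,0,0,0],[4,0,0,0,0,0,0],[4,0,0,0,0,0,0]]'
```

```text
time_s: 25.07
position: [601.2, -171.9, 60.2]
ee_rot: [-2.338, -2.098, 0.0]
contact_force: [-0.2, -0.9, -0.6]
width: 0.607
grip_force: 63.0
time_s: 25.32
position: [601.3, -171.9, 58.4]
ee_rot: [2.338, 2.098, 0.0]
contact_force: [-0.3, 0.4, -1.4]
width: 0.613
grip_force: 63.0
```

```bash
python3 -m jog '[[4,0,0,0.15,0,0,0],[4,0,0,0,0,0,0],[4,0,0,0,0,0,0]]'
```

```text
time_s: 25.57
position: [601.4, -172.0, 58.2]
ee_rot: [2.338, 2.097, 0.001]
contact_force: [-2.6, 0.3, 6.8]
width: 0.61
grip_force: 65.0
```

Seated, contact at the expected height. I'm releasing it, rising, checking the lid, and heading for the green tin.

```bash
python3 -m jog '[[8.54,0,0,-0.1,0,0,0],[8.54,0,0,0,0,0,0],[8.54,0,0,0,0,0,0],[8.54,0,0,0,0,0,0],[8.54,0,0,0,0,0,0],[8.54,0,0,0,0,0,0],[8.54,0,0,-1,0,0,0],[8.54,0,0,-3,0,0,0],[8.54,0,0,-4,0,0,0],[8.54,0,0,-4,0,0,0],[8.54,0,0,-4,0,0,0],[8.54,0,0,-4,0,0,0]]' ; python3 -m jog '[[8.54,0,0,0,0,0,7.15],[8.54,0,0,0,0,0,7.15],[8.54,0,0,0,0,0,7.15],[8.54,0,0,0,0,0,7.15],[8.54,0,0,0,0,0,7.15],[8.54,0,0,0,0,0,7.15],[8.54,0,0,0,0,0,7.15],[8.54,0,0,0,0,0,7.15],[8.54,0,0,0,0,0,7.15],[8.54,0,0,0,0,0,7.15],[8.54,0,0,0,0,0,7.15],[8.54,0,0,0,0,0,7.15]]';  python3 -m jog '[[8.54,0,0,0,0,0,5],[8.54,0,0,0,0,0,0],[8.54,0,0,0,0,0,0]]'
python3 look.py w6 ; python3 top.py w6 601 -172 94 102;python3 top.py w6 601 -172 108 116
python3 -c "
from h import *
print(go([448.4,-59.5,220],83.1))"
```

```text
time_s: 26.57
position: [600.8, -171.7, 260.8]
ee_rot: [2.338, 2.097, 0.0]
contact_force: [0.5, -0.5, -0.3]
width: 0.995
grip_force: 0.0
time_s: 27.57
position: [601.1, -171.9, 258.7]
ee_rot: [3.141, -0.065, 0.001]
contact_force: [0.8, 0.1, -0.8]
width: 1.003
grip_force: 0.0
time_s: 27.82
position: [601.2, -171.9, 258.5]
ee_rot: [3.136, -0.188, 0.001]
contact_force: [0.0, 0.5, 0.6]
width: 0.998
grip_force: 0.0
27.8167 [ 601.2 -171.9  258.5] {'shift': array([-0.,  0., -0.]), 'tilt': np.float64(0.03), 'yaw': np.float64(-96.84), 'j6': np.float64(1.29), 'turn': array([ 0. , -0. , -6.8])}
w6 n 117 z 97.3 rect [ 599.  -198.2] [ 5.5 58.5] long 170.4
w6 n 94 z 97.9 rect [ 603.9 -146.7] [59.1  6.2] long 0.0
w6 n 1847 z 98.7 rect [ 600.8 -172.4] [42.4 55.3] long 172.7
w6 n 426 z 111.6 rect [ 604.3 -139.9] [ 8.7 59. ] long 174.5
w6 n 420 z 111.4 rect [ 597.5 -204.8] [ 8.6 59.7] long 174.5
{'shift': array([-16.51,  -9.34,   3.82]), 'tilt': np.float64(0.03), 'yaw': np.float64(-96.84), 'j6': np.float64(1.29), 'turn': array([ 0.01, -0.03,  0.06])}
```

The red tin is home: lid at 98.7 mm, centre (600.8,-172.4), level. Next is the green tin.

```bash
python3 -m jog '[[8.54,-1.5,-0.84,0,0,0,0],[8.54,-3,-1.7,0,0,0,0],[8.54,-3,-1.7,0,0,0,0],[8.54,-3,-1.7,0,0,0,0],[8.54,-3,-1.7,0,0,0,0],[8.54,-3,-1.7,0,0,0,0],[8.54,0,0,0,0,0,0],[8.54,0,0,0,0,0,0]]'
python3 look.py w7 ; python3 top.py w7 449 -60 83 97
python3 -c "
from h import *
print(go([448.6,-59.7,48],83.1))"
```

```text
time_s: 28.53
position: [448.2, -58.3, 258.8]
ee_rot: [3.135, -0.187, 0.003]
contact_force: [0.9, -0.8, 0.6]
width: 1.0
grip_force: 0.0
28.5333 [448.2 -58.3 258.8] {'shift': array([-0.1, -0.1, -0. ]), 'tilt': np.float64(0.13), 'yaw': np.float64(-96.89), 'j6': np.float64(1.39), 'turn': array([ 0. , -0.1, -6.9])}
w7 n 1795 z 90.6 rect [448.3 -60.7] [42.1 57.2] long 172.4
{'shift': array([-0.1 ,  0.06, 21.07]), 'tilt': np.float64(0.13), 'yaw': np.float64(-96.89), 'j6': np.float64(1.39), 'turn': array([ 0.03, -0.13,  0.01])}
```

```bash
python3 -m jog '[[8.54,0,0.15,2,0,0,0],[8.54,0,0,4,0,0,0],[8.54,0,0,4,0,0,0],[8.54,0,0,3,0,0,0],[8.54,0,0,3,0,0,0],[8.54,0,0,2.5,0,0,0],[8.54,0,0,1.5,0,0,0],[8.54,0,0,1,0,0,0],[8.54,0,0,0,0,0,0],[8.54,0,0,0,0,0,0]]'
python3 -m jog '[[3,0,0,0,0,0,0],[3,0,0,0,0,0,0],[3,0,0,0,0,0,0],[3,0,0,0,0,0,0],[3,0,0,0,0,0,0],[3,0,0,0,0,0,0],[3,0,0,0,0,0,0],[3,0,0,0,0,0,0],[3,0,0,0,0,0,0],[3,0,0,0,0,0,0]]'; python3 -m jog '[[3,0,0,-0.5,0,0,0],[3,0,0,-1,0,0,0],[3,0,0,-2,0,0,0],[3,0,0,-2.5,0,0,0],[3,0,0,-2.5,0,0,0],[3,0,0,-2.5,0,0,0],[3,0,0,-2.5,0,0,0],[3,0,0,-1,0,0,0],[3,0,0,-0.5,0,0,0],[3,0,0,0,0,0,0]]'
python3 -c "
from h import *
print(go([648,152.4,198],103.9))"
```

```text
time_s: 29.42
position: [449.3, -61.2, 47.3]
ee_rot: [-3.136, 0.192, 0.001]
contact_force: [0.5, -0.4, 0.5]
width: 0.994
grip_force: 0.0
time_s: 30.25
position: [449.4, -60.8, 48.9]
ee_rot: [3.135, -0.192, 0.003]
contact_force: [-1.3, 0.1, 5.9]
width: 0.464
grip_force: 59.8
time_s: 31.08
position: [448.9, -60.6, 198.8]
ee_rot: [3.135, -0.192, 0.003]
contact_force: [0.4, 0.0, -1.7]
width: 0.465
grip_force: 61.0
{'shift': array([ 17.16, -23.57,   0.1 ]), 'tilt': np.float64(0.11), 'yaw': np.float64(-97.0), 'j6': np.float64(1.39), 'turn': array([  0.04,  -0.1 , -20.9 ])}
```

```bash
python3 -m jog '[[3,0.9,-1.2,0,0,0,0],[3,1.8,-2.4,0,0,0,0],[3,1.8,-2.5,0,0,0,0],[3,1.8,-2.5,0,0,0,0],[3,1.8,-2.5,0,0,0,0],[3,1.8,-2.5,0,0,0,0],[3,1.8,-2.5,0,0,0,0],[3,1.8,-2.5,0,0,0,0],[3,1.8,-2.5,0,0,0,0],[3,1.8,-2.4,0,0,0,0],[3,0.06,-0.07,0,0,0,0],[3,0,0,0,0,0,-5]]'; python3 -m jog '[[3,0,0,0,0,0,-5],[3,0,0,0,0,0,-5],[3,0,0,0,0,0,-5.7],[3,0,0,0,0,0,0],[3,0,0,0,0,0,0],[3,0,0,0,0,0,0]]'
python3 look.py w8; python3 top.py w8 648 152 108 116;  python3 top.py w8 648 152 227 242
python3 -c "
from h import *
print(go([648,152.4,130],103.9))"
```

```text
time_s: 32.08
position: [647.5, 153.9, 194.5]
ee_rot: [3.141, -0.052, -0.007]
contact_force: [-0.8, 0.2, -3.1]
width: 0.461
grip_force: 61.2
time_s: 32.58
position: [647.4, 152.3, 196.9]
ee_rot: [3.12, 0.37, -0.003]
contact_force: [-0.0, 0.3, -2.6]
width: 0.463
grip_force: 61.2
32.5833 [647.4 152.3 196.9] {'shift': array([-0., -0.,  0.]), 'tilt': np.float64(0.07), 'yaw': np.float64(-76.45), 'j6': np.float64(1.45), 'turn': array([ 0. ,  0.1, 13.6])}
w8 n 515 z 111.7 rect [686.4 162. ] [ 8.8 45. ] long 103.6
w8 n 8970 z 238.6 rect [647.4 153.3] [56.6 53.1] long 13.9
{'shift': array([0.06, 0.  , 6.71]), 'tilt': np.float64(0.07), 'yaw': np.float64(-76.45), 'j6': np.float64(1.45), 'turn': array([-0.  ,  0.07, -0.35])}
```

The green tin (centre (647.4,152.5)) lines up with the pocket centre (648,152.5). I'm lowering it.

```bash
python3 -m jog '[[3,0.08,0,1,0,0,0],[3,0,0,1,0,0,0],[3,0,0,1,0,0,0],[3,0,0,0.5,0,0,0],[3,0,0,0.5,0,0,0],[3,0,0,0.5,0,0,0],[3,0,0,0.5,0,0,0],[3,0,0,0,0,0,0],[3,0,0,0,0,0,0]]'; python3 -m jog '[[3,0,0,1,0,0,0],[3,0,0,1,0,0,0],[3,0,0,1,0,0,0],[3,0,0,1,0,0,0],[3,0,0,1,0,0,0],[3,0,0,1,0,0,0],[3,0,0,0.5,0,0,0],[3,0,0,0.5,0,0,0],[3,0,0,0,0,0,0],[3,0,0,0,0,0,0]]'; python3 -m jog '[[3,0,0,0.7,0,0,0],[3,0,0,0.5,0,0,0],[3,0,0,0.3,0,0,0],[3,0,0,0.1,0,0,0],[3,0,0,0,0,0,0],[3,0,0,0,0,0,0]]'
```

```text
time_s: 33.38
position: [648.5, 152.6, 147.7]
ee_rot: [3.119, 0.374, -0.0]
contact_force: [0.5, -1.2, -1.6]
width: 0.465
grip_force: 61.2
time_s: 34.22
position: [648.6, 152.6, 77.8]
ee_rot: [3.119, 0.374, 0.0]
contact_force: [-0.0, -0.7, -1.8]
width: 0.463
grip_force: 61.2
time_s: 34.72
position: [648.6, 152.6, 61.9]
ee_rot: [3.119, 0.374, 0.0]
contact_force: [0.3, -0.2, -2.3]
width: 0.466
grip_force: 61.2
```

```bash
python3 -m jog '[[3,0,0,0.2,0,0,0],[3,0,0,0.1,0,0,0],[3,0,0,0,0,0,0],[3,0,0,0,0,0,0]]';python3 -m jog '[[3,0,0,0.15,0,0,0],[3,0,0,0,0,0,0],[3,0,0,0,0,0,0]]'
```

```text
time_s: 35.05
position: [648.5, 152.6, 58.8]
ee_rot: [3.119, 0.374, -0.0]
contact_force: [-0.1, -0.0, -2.5]
width: 0.463
grip_force: 61.2
time_s: 35.3
position: [648.5, 152.6, 57.2]
ee_rot: [3.119, 0.374, -0.0]
contact_force: [-0.1, -0.3, -1.5]
width: 0.465
grip_force: 61.2
```

```bash
python3 -m jog '[[3,0,0,0.15,0,0,0],[3,0,0,0,0,0,0],[3,0,0,0,0,0,0]]'
```

```text
time_s: 35.55
position: [648.9, 152.6, 57.1]
ee_rot: [3.119, 0.374, 0.002]
contact_force: [-2.8, -0.2, 5.7]
width: 0.464
grip_force: 62.1
```

```bash
python3 -m jog '[[8.54,0,0,-0.1,0,0,0],[8.54,0,0,0,0,0,0],[8.54,0,0,0,0,0,0],[8.54,0,0,0,0,0,0],[8.54,0,0,0,0,0,0],[8.54,0,0,0,0,0,0],[8.54,0,0,0,0,0,0],[8.54,0,0,-1,0,0,0],[8.54,0,0,-3,0,0,0],[8.54,0,0,-4,0,0,0],[8.54,0,0,-4,0,0,0],[8.54,0,0,-4,0,0,0]]' ; python3 -m jog '[[8.54,0,0,-4,0,0,0],[8.54,-3,1,-3,0,0,0],[8.54,-3,1,0,0,0,0],[8.54,0,0,0,0,0,0],[8.54,0,0,0,0,0,0],[8.54,0,0,0,0,0,0]]'
python3 look.py w9 ; python3 top.py w9 648 152 94 102;python3 top.py w9 648 152 108 116; echo R;python3 top.py w9 601 -172 94 102
```

```text
time_s: 36.55
position: [648.2, 152.6, 219.4]
ee_rot: [3.119, 0.374, 0.0]
contact_force: [0.9, 0.5, 0.4]
width: 0.998
grip_force: 0.0
time_s: 37.05
position: [596.4, 119.8, 286.1]
ee_rot: [3.119, 0.374, 0.002]
contact_force: [0.7, 0.2, 0.5]
width: 1.0
grip_force: 0.0
37.05 [596.4 119.8 286.1] {'shift': array([-0. ,  0. , -0.1]), 'tilt': np.float64(0.03), 'yaw': np.float64(-76.31), 'j6': np.float64(1.4), 'turn': array([-0. , -0. , 13.7])}
w9 n 59 z 98.3 rect [679.9 160.2] [ 2.2 44.8] long 105.0
w9 n 1813 z 98.7 rect [648.1 153.3] [55.6 42. ] long 13.7
w9 n 92 z 97.3 rect [615.7 144.5] [ 3.3 44.9] long 102.7
w9 n 333 z 111.6 rect [686.1 161.6] [ 8.3 44.3] long 103.4
w9 n 306 z 111.5 rect [609.7 143.1] [ 9.2 44.7] long 103.4
R
w9 n 142 z 96.5 rect [ 604.5 -139.4] [ 5.8 59.7] long 171.2
w9 n 1339 z 98.6 rect [ 600.2 -176.8] [50.2 59.1] long 174.2
```

View pics/w9.png

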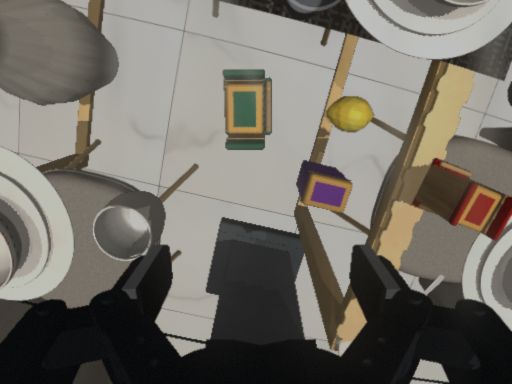

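The picture shows the green tin at (246,108) centred between the green panels with its lid level at 98.7 mm. The red tin at (480,210) is in the red stand, and the purple tin, lemon and mug haven't moved. I'm handing in.

```bash
python3 -c "
from h import *
print(bot.finish_job())"
```

```text
the job is handed in; nothing more can be done
None
```

The tins are swapped and handed in at about 37 s: red in the red stand and green in the green stand, both upright with lids at about 98.7 mm as expected for home, and I moved nothing else.

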